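# Stand up the tipped jar and twist off its tight cap

## Task

In the wooden display lane one square white jar has tipped over against the putty tub beside it. Stand it upright on the lane floor between the two tubs, and then, with the lane's rails keeping the jar from turning, twist its tight metal cap anticlockwise (seen from above) about a quarter turn, stopping as soon as it comes free. Finish still holding the cap level and still in the gripper, clear of the jar and a few centimetres straight above its mouth, with the jar left standing in the lane and the tubs, card deck and gilt cup left where they are.

Things in the scene. Friction and masses are not known exactly. Their poses are not given: they have to be found in the camera images.
- lane: Low wooden tray fixed to the table, 98 x 350 x 25 mm, long along its own y. Floor 5 mm thick; two long rails, 8 mm thick and 82 mm apart, stand 20 mm above the floor, with equal end stops. Origin: centre of its underside, on the table. From its +y end to its -y end: tub_a, jar, tub_b.
- jar: White square jar, 0.3 to 0.5 kg: body 76 x 76 x 80 mm, then a round neck that carries the cap. Origin: centre of its underside; z to the mouth. It starts tipped about 50 degrees towards the lane's +y, on its lower +y edge and with its side on tub_a's rim. Its y runs along the lane; between the rails it has 3 mm to spare each side, so upright it can slide but not turn.
- jar_mouth (a point): Centre of the jar's rim, 106 mm along its z from its underside. Height with cap 112 mm. Once pushed back to within about 36 degrees of upright the jar falls upright by itself. Two lugs at the rim, along the jar's +x and -x, hold the cap.
- cap: Fluted round metal cap, 62 mm across, 22 mm high, 50 g, a low bar on top along its x. Origin: centre of its open underside, z to its top; seated, 90 mm up the jar's axis, 10 mm above the jar's shoulder. Fully tight, the x axes of cap and jar agree within 15 degrees. Anticlockwise: locked up to 68 degrees between the x axes, free from 70 to 104, then a stop.
- cap_top (a point): Centre of the cap's flat top, 22 mm above the cap's origin along its z. A sprung seal in the jar's mouth presses the cap up with about 14 N, so it takes roughly 0.3 to 0.6 Nm to turn; a stop blocks clockwise turning. Once free it pops up 3 mm and lifts straight off.
- tub_a: Lidded round putty tub, 78 mm in diameter, 42 mm high, 0.4 kg, loose in the lane at its +y end; the jar leans on its rim. Origin: centre of its underside.
- tub_b: Lidded round putty tub, 78 mm in diameter, 42 mm high, 0.4 kg, loose in the lane at its -y end. Origin: centre of its underside.
- deck: Card deck in a tuck box, 66 x 98 x 30 mm, lying flat on the table beyond the lane. Origin: centre of its underside.
- cup: Small gilt pot, 67 mm across, 58 mm high, standing on the table to the right of the lane. Origin: centre of its underside.
Things that resemble listed ones, but are neither listed nor needed, are in the scene too. There is more than one size of the cap; the job needs the larger.

How it is judged:
On the way:
1. the jar stands upright and at rest on the lane floor, its cap still on (angle between jar's own z axis and vertical below 0.07 rad and z of jar in the frame of lane between -0.03 and 0.012 m and x of jar in the frame of lane between -0.012 and 0.012 m and y of jar in the frame of lane between -0.13 and 0.13 m and linear speed of jar below 0.03 m/s and z of cap in the frame of jar below 0.097 m), for 0.2 s.
At the end, for the whole second after the job is handed in: Jar at rest on the lane floor within 4 deg of upright, 12 mm of the centre line; cap held by the fingers (over 2 N), still, clear of the jar, 10 to 80 mm above its seat, within 20 mm of the jar's axis, level within 8 deg, x axes over 57 deg apart; arm off the jar; tubs upright (angle between jar's own z axis and vertical below 0.07 rad and z of jar in the frame of lane between -0.03 and 0.012 m and x of jar in the frame of lane between -0.012 and 0.012 m and y of jar in the frame of lane between -0.13 and 0.13 m and linear speed of each of jar, cap below 0.02 m/s and z of cap in the frame of jar between 0.1 and 0.17 m and horizontal distance between cap and jar below 0.02 m and angle between cap's own z axis and vertical below 0.15 rad and angle between the x axis of cap and the x axis of jar, either way round above 1 rad and contact force between the fingers and cap above 2 N and contact force between each of cap, the arm and jar below 0.1 N and angle between each of tub_a, tub_b's own z axis and vertical below 0.12 rad); the arm keeps its last pose, push and grip.
It fails at once if a putty tub is pushed more than 30 mm or tipped over (distance of any of tub_a, tub_b from where it was at the start of the episode above 0.03 m or angle between any of tub_a, tub_b's own z axis and vertical above 0.5 rad).
It fails at once if the card deck or the gilt cup is pushed more than 20 mm (distance of any of deck, cup from where it was at the start of the episode above 0.02 m).
It also fails if it takes over 48 s, if anything falls off the work surface, if the arm or the gripper's body presses on something with over 40 N, if the wrist force passes 120 N, or if a joint passes its speed limit or range.

## Robot

A 6-joint arm with a two-finger parallel gripper is mounted at the origin on a cart in front of the work surface, level with it; the furniture and walls round the work are solid. World frame = base frame: x ahead of the robot, y to its left, z up, the work surface at z = 0. Lengths are in m, angles in rad, forces in N, time in s.
With the tool pointing down it reaches from about 0.35 to 0.775 m from the base axis. Payload 7.3 kg.
Tool frame: the origin (TCP) lies at the very end of the fingers, on their centre line; the grasp point (between the pads) lies 19 mm behind it; z points along the fingers, y is the line along which they close (so a half turn about z gives the same grasp; the last joint's range is limited). The gripper opens to 92 mm and grips with 3 to 60 N. Pads are 19 mm wide; open, the fingers measure 130 mm over their backs; the gripper's body (75 mm by 190 mm) begins 47 mm behind the grasp point.
Start: joints at [1.148, 0.342, 1.524, -0, 1.275, -0.146], TCP at [0.143, 0.505, 0.227] pointing down, gripper open.
Joint ranges: [-2.53, 2.53], [-0.77, 2.02], [0.04, 2.7], [-1, 4.14], [0.28, 2.66], [-3.11, 3.11]. Speed limits (rad/s): [2.57, 2.57, 3.14, 3.14, 3.14, 3.14].

## Interface

Orientations are given as [roll, pitch, yaw] about the fixed x, y, z axes, in that order (R = Rz(yaw) Ry(pitch) Rx(roll)).
In Python, from cell import robot, read_camera, get_calibration gives the robot as it stands. The module is installed in compiled form; this text tells all that it offers.
- The arm moves only by the tool send_rows, never from a script. Its argument "plan" is a list of rows, each a list of 2 entries, a list of its own where there are three numbers: the shift along the tool's x, y, z as a fraction of full scale, then the turn, a rotation vector about the tool's x, y, z as a fraction of full scale. A call has exactly 10 rows; each row shifts and turns the commanded pose from where the row before left it, along the tool's axes as they then stand; what a row does not reach is not made up. Full scale, the value 1, is 0.025 m for a shift and 90 degrees for a turn. A row lasts 1/8 s, in which the tool goes at most 62.5 mm and 10.7 degrees, less where a joint would pass 70% of its speed; a pose out of reach is approached as far as the arm can. A call with a number of a shift or a turn outside -1 to 1 is refused whole. A call with a gripper value outside its range is refused whole. "gripper" is the opening, from -1 (shut) to 1 (fully open), so that 0 is half open, set as the call begins (left out, the last holds). The fingers move at their own pace and stop on an object; "force" is the grip in N (left out, the last holds). Time passes only in rows, so rows that do not move let the fingers close, or fill a call up. It gives the time, the measured TCP pose, the force, the opening and the grip force at its end, in the units of the state.
- robot.observe(): the state, without advancing time (a new reading comes with each control period).
- read_camera(name): name is "side" or "top"; returns (picture, depth): 384x512x3 uint8, blue, green, red; 384x512 float32, m along the optical axis (not along the pixel's ray), 0 where there is no reading.
- get_calibration(name): a dict with "intrinsics" (3x3 intrinsics, pixels), "rvec" (rotation vector, rad) and "tvec" (3), from world to camera coordinates, as OpenCV has them. Camera axes: x right, y down, z forward; pixel columns grow to the right and rows downward; lengths in m; the calibration is good to about 2 mm. A picture is of the moment at which its call begins. get_calibration takes no time and is no camera call.
- robot.hand_in(): hands the job in; it is judged then, once.
The state is a dict: "time": time; "qpos": joint angles; "qvel": joint speeds; "joint_efforts": joint torques, N m; "tool_pos": TCP position; "tool_rot": TCP orientation; "contact_force": force on the tool from outside, world axes, zero at the start; "torque": the same for the moment, N m; "opening": finger opening in m; "grip_force": force on a finger pad.
Only numpy, scipy, OpenCV 4.12 (cv2) and the standard library are available. Lean on these libraries where they do the work, as an engineer would, in place of code of your own. Each camera call takes 0.05 s, during which the arm holds its last target. There are 200 camera calls.

## Working session

There is one attempt and no reset: what is moved stays moved. The work goes in short steps, Python scripts to look and compute and a tool call to move; the robot and the scene stay as the last step left them, time stands still between calls to the robot, and variables do not carry over. Pictures are saved under pics/ and viewed, at most 10 in all, crops included, and the job is handed in when it is done.

Besides the shell and the picture viewer there is one more tool, called after ">>>" by a JSON object that holds its "op" and its "data". send_rows: Moves the arm, as the interface text tells. Shift numbers are shares of 0.025 m and turn numbers shares of 90 degrees, none past 1 either way. Its arguments: {"type":"object","properties":{"plan":{"type":"array"},"gripper":{"type":"number"},"force":{"type":"number"}},"required":["plan"]}

```bash
mkdir -p pics; cat > h.py <<'E'
import numpy as np, cv2
from cell import robot, read_camera, get_calibration
def cam(n):
    c=get_calibration(n); R=cv2.Rodrigues(np.array(c["rvec"],float))[0]
    return np.array(c["intrinsics"],float),R,np.array(c["tvec"],float).ravel()
def cloud(n,d):
    K,R,t=cam(n); v,u=np.mgrid[:d.shape[0],:d.shape[1]]
    p=np.stack([(u-K[0,2])/K[0,0]*d,(v-K[1,2])/K[1,1]*d,d],-1)
    return (p-t)@R
def ray(n,u,v,z):
    K,R,t=cam(n); o=-R.T@t; r=R.T@np.linalg.inv(K)@[u,v,1]
    return o+r*(z-o[2])/r[2]
def proj(n,P):
    K,R,t=cam(n); q=(R@np.asarray(P,float)+t); q=K@q; return q[:2]/q[2]
E
python3 - <<'E'
from h import *
ims=[]
for n in("top","side"):
    a,d=read_camera(n); np.savez(f"pics/{n}0.npz",a=a,d=d); cv2.imwrite(f"pics/{n}0.png",cv2.resize(a,(800,600)))
    K,R,t=cam(n); print(n,-R.T@t,R[2],K[0,0])
print(robot.observe())
E
```

```text
top [ 0.4753356  -0.33050971  0.94899459] [ 0.11292595 -0.0098596  -0.99355449] 415.4233213788839
side [ 0.17678966 -0.98728444  0.53556163] [ 0.48192108  0.72851386 -0.48684661] 369.05085211977945
{'time': 0.1, 'qpos': array([ 1.14798309e+00,  3.42664051e-01,  1.52495101e+00, -1.58843588e-05,
        1.27536880e+00, -1.46000807e-01]), 'qvel': array([ 0.00104895, -0.00383185, -0.00306247, -0.00088481,  0.00015854,
       -0.00032093]), 'joint_efforts': array([ 8.45074501e-04, -4.32004845e+01, -2.44696194e+01,  7.18699931e-02,
        5.25336410e-02, -4.35420327e-05]), 'tool_pos': array([0.1433087 , 0.50467932, 0.22609843]), 'tool_rot': array([-3.14021404e+00, -1.87368667e-04,  2.86478473e+00]), 'contact_force': array([0.51668205, 0.80815389, 0.02650698]), 'torque': array([-0.00198053, -0.01273621,  0.02017071]), 'grip_force': 0.0, 'opening': 0.09175127684334577}
```

View pics/top0.png

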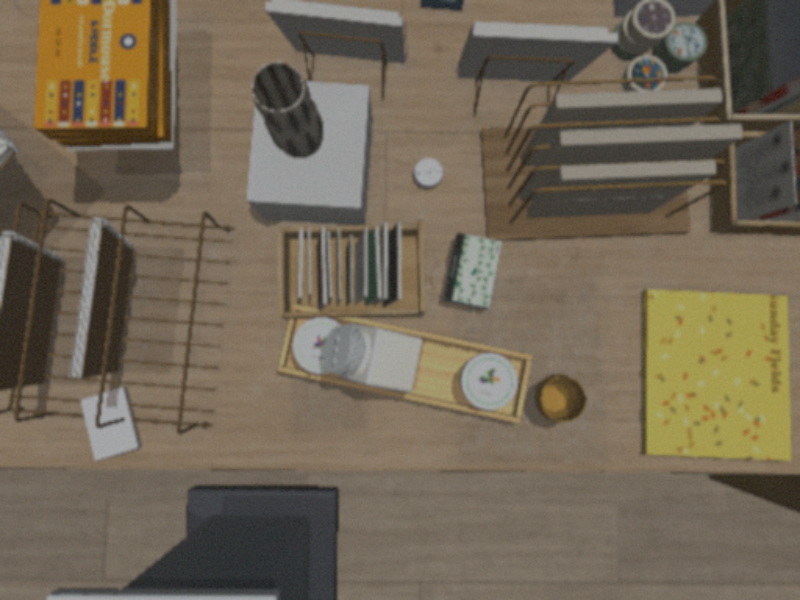

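View pics/side0.png

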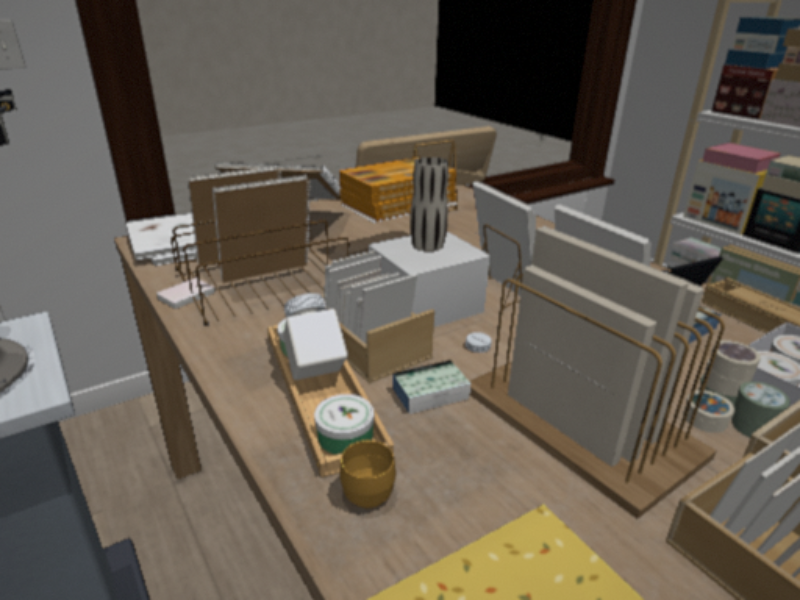

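The top view (800×600) shows the lane with corners at about (293,312), (278,372), (532,353) and (518,422). tub_a is at (318,345), the capped jar at (345,350)–(400,360), tub_b at (489,381), the cup at (561,398) and the deck at (475,270). A divider box is just behind the lane at (350,270). The side view confirms the jar leaning over tub_a.

```bash
python3 - <<'E'
from h import *
s=.64
Z=np.load("pics/top0.npz");a,d=Z["a"],Z["d"]
C=cloud("top",d); np.set_printoptions(precision=3,suppress=True)
cs=[ray("top",u*s,v*s,.025) for u,v in((293,312),(278,372),(518,422),(532,353))]
print("lane",*cs); print("sides",[np.linalg.norm(cs[i]-cs[(i+1)%4]) for i in range(4)])
c=sum(cs)/4; print(c)
yv=(cs[0]+cs[1]-cs[2]-cs[3])[:2]; yv/=np.linalg.norm(yv); xv=np.array([yv[1],-yv[0]]);print("y",yv,np.arctan2(xv[1],xv[0]))
rel=C[...,:2]-c[:2]; lx=rel@xv; ly=rel@yv
for n in("top","side"):
    Z=np.load(f"pics/{n}0.npz");C=cloud(n,Z["d"]);rel=C[...,:2]-c[:2]; lx=rel@xv; ly=rel@yv
    print(n)
    for y in np.arange(-.175,.2,.0125):
        m=(abs(lx)<.03)&(abs(ly-y)<.00625)&(Z["d"]>0)&(C[...,2]<.3)
        if m.any(): print(round(y,4),m.sum(),np.percentile(C[...,2][m],[5,50,95]))
    # edges of rails
    for z0 in (.02,):
        m=(abs(C[...,2]-.025)<.006)&(abs(ly)<.17)&(abs(lx)<.06); print("rail lx",np.percentile(lx[m],[1,5,25,50,75,95,99]), np.polyfit(ly[m&(lx>0.03)],lx[m&(lx>0.03)],1),np.polyfit(ly[m&(lx<-0.03)],lx[m&(lx<-0.03)],1))
    m=(abs(C[...,2]-.047)<.006)&(ly<-.08)&(abs(lx)<.06)&(ly>-.17);print("tubb",lx[m].mean(),ly[m].mean(), np.percentile(ly[m],[1,99]))
    # neighbours
    for x in np.arange(.05,.16,.01):
        m=(abs(lx-x)<.005)&(abs(ly)<.25)&(Z["d"]>0); print(round(x,3),[ (round(y,2),round(float(np.percentile(C[...,2][m&(abs(ly-y)<.025)],95)),3)) for y in np.arange(-.15,.2,.05) if (m&(abs(ly-y)<.025)).any()])
E
```

```text
lane [ 0.543 -0.175  0.025] [ 0.458 -0.157  0.025] [ 0.392 -0.495  0.025] [ 0.488 -0.516  0.025]
sides [np.float64(0.0869057156235476), np.float64(0.34450737412019555), np.float64(0.09869513718579576), np.float64(0.3446764612680179)]
[ 0.47  -0.336  0.025]
y [0.177 0.984] -0.17795786318229118
top
-0.175 91 [-0.001  0.024  0.027]
-0.1625 155 [0.004 0.01  0.026]
-0.15 111 [0.007 0.047 0.05 ]
-0.1375 162 [0.044 0.047 0.049]
-0.125 165 [0.045 0.047 0.05 ]
-0.1125 161 [0.045 0.047 0.049]
-0.1 163 [0.045 0.047 0.05 ]
-0.0875 184 [0.005 0.046 0.05 ]
-0.075 167 [0.003 0.006 0.048]
-0.0625 149 [0.003 0.006 0.008]
-0.05 145 [0.003 0.006 0.009]
-0.0375 150 [0.003 0.006 0.008]
-0.025 147 [0.003 0.005 0.008]
-0.0125 145 [0.006 0.069 0.073]
0.0 173 [0.073 0.078 0.084]
0.0125 179 [0.083 0.089 0.094]
0.025 185 [0.094 0.1   0.105]
0.0375 191 [0.105 0.11  0.114]
0.05 180 [0.103 0.11  0.114]
0.0625 196 [0.094 0.117 0.126]
0.075 185 [0.087 0.124 0.13 ]
0.0875 163 [0.106 0.113 0.12 ]
0.1 137 [0.092 0.099 0.106]
0.1125 106 [0.045 0.048 0.091]
0.125 162 [0.045 0.047 0.05 ]
0.1375 155 [0.045 0.047 0.05 ]
0.
[... 4842 characters left out ...]
(np.float64(-0.05), 0.03), (np.float64(0.0), 0.09), (np.float64(0.05), 0.142), (np.float64(0.1), 0.136), (np.float64(0.15), 0.144)]
0.13 [(np.float64(-0.15), 0.0), (np.float64(-0.1), 0.03), (np.float64(-0.05), 0.03), (np.float64(0.0), 0.09), (np.float64(0.05), 0.143), (np.float64(0.1), 0.13), (np.float64(0.15), 0.142)]
0.14 [(np.float64(-0.15), 0.0), (np.float64(-0.1), 0.029), (np.float64(-0.05), 0.03), (np.float64(0.0), 0.089), (np.float64(0.05), 0.142), (np.float64(0.1), 0.13), (np.float64(0.15), 0.144)]
0.15 [(np.float64(-0.15), 0.0), (np.float64(-0.1), 0.03), (np.float64(-0.05), 0.03), (np.float64(0.0), 0.089), (np.float64(0.05), 0.143), (np.float64(0.1), 0.13), (np.float64(0.15), 0.14)]
```

```bash
python3 - <<'E'
from h import *
np.set_printoptions(precision=2,suppress=True,linewidth=200)
P=[]
for n in("top","side"):
    d=np.load(f"pics/{n}0.npz")["d"];C=cloud(n,d)[d>0];P.append(C)
P=np.concatenate(P)
xs=np.arange(.15,.75,.05);ys=np.arange(.6,-.45,-.05)
print("cols x",xs)
for y in ys:
    print(round(y,2),np.array([max([0],)[0] if not (m:=(abs(P[:,0]-x)<.025)&(abs(P[:,1]-y)<.025)).any() else P[m,2].max() for x in xs]))
x=np.array([.98,-.199]);y=np.array([.199,.98]);c=np.array([.473,-.3365])
r=P[:,:2]-c;lx=r@x;ly=r@y
m=(lx>.055)&(lx<.15)&(abs(ly-.08)<.12); print("div",np.percentile(P[m,2],[90,99,99.8]), P[m,2].max())
m=(abs(lx)<.03)&(P[:,2]>.12)&(abs(ly)<.17);print("cap peak",lx[m].mean(),ly[m].mean(),P[m,2].max())
m=(abs(lx)<.045)&(abs(P[:,2]-.045)<.004)&(ly>.1)&(ly<.175);print("tub_a far",np.percentile(ly[m],99))
E
```

```text
cols x [0.15 0.2  0.25 0.3  0.35 0.4  0.45 0.5  0.55 0.6  0.65 0.7 ]Traceback (most recent call last):
  File "<stdin>", line 10, in <module>
TypeError: 'int' object is not subscriptable
```

>>> {"op": "send_rows", "data": {"plan": [[[0, 0, -0.6], [0, 0, 0.095]], [[0, 0, -0.6], [0, 0, 0.095]], [[0, 0, -0.6], [0, 0, 0.095]], [[0, 0, -0.6], [0, 0, 0.095]], [[0, 0, -0.6], [0, 0, 0.095]], [[0, 0, -0.6], [0, 0, 0.095]], [[0, 0, -0.6], [0, 0, 0.095]], [[0, 0, -0.6], [0, 0, 0.095]], [[0, 0, -0.6], [0, 0, 0.095]], [[0, 0, -0.6], [0, 0, 0.095]]], "gripper": -1, "force": 20}}

```text
time: 1.35
tool_pos: [0.1434, 0.5049, 0.3768]
tool_rot: [-3.141, 0.001, 1.368]
contact_force: [-0.2, -0.1, 0.2]
opening: 0.0008
grip_force: 0.0
```

```bash
python3 - <<'E'
from h import *
np.set_printoptions(precision=2,suppress=True,linewidth=200)
P=[]
for n in("top","side"):
    d=np.load(f"pics/{n}0.npz")["d"];C=cloud(n,d)[d>0];P.append(C)
P=np.concatenate(P)
xs=np.arange(.15,.75,.05);ys=np.arange(.6,-.45,-.05)
print("cols x",xs)
for y in ys:
    r=[]
    for x in xs:
        m=(abs(P[:,0]-x)<.025)&(abs(P[:,1]-y)<.025); r.append(P[m,2].max() if m.any() else 9)
    print(round(y,2),np.array(r))
x=np.array([.98,-.199]);y=np.array([.199,.98]);c=np.array([.473,-.3365])
r=P[:,:2]-c;lx=r@x;ly=r@y
m=(lx>.055)&(lx<.15)&(abs(ly-.08)<.12); print("div",np.percentile(P[m,2],[90,99,99.8]), P[m,2].max())
m=(abs(lx)<.03)&(P[:,2]>.12)&(abs(ly)<.17);print("cap peak",lx[m].mean(),ly[m].mean(),P[m,2].max())
m=(abs(lx)<.045)&(abs(P[:,2]-.045)<.004)&(ly>.1)&(ly<.175);print("tub_a far",np.percentile(ly[m],99))
E
```

```text
cols x [0.15 0.2  0.25 0.3  0.35 0.4  0.45 0.5  0.55 0.6  0.65 0.7 ]
0.6 [-0.74  0.33 -0.74 -0.75 -0.75  9.   -0.74 -0.75  9.    9.    9.    9.  ]
0.55 [ 0.31  0.33 -0.75 -0.74 -0.75 -0.75 -0.74 -0.75  9.    9.    9.    9.  ]
0.5 [ 0.31  0.31 -0.74 -0.    0.03  0.03 -0.75 -0.74  9.    9.    9.    9.  ]
0.45 [-0.74 -0.74 -0.75 -0.    0.03  0.03  0.03  0.03  9.    9.    9.    9.  ]
0.4 [-0.74 -0.74 -0.74  0.    0.03  0.03  0.03  0.03  9.    9.    9.    9.  ]
0.35 [-0.74 -0.73 -0.74 -0.    0.03  0.03  0.03  0.03  9.    9.    9.    9.  ]
0.3 [-0.74 -0.74 -0.75  0.    0.03  0.03  0.03 -0.74  0.19  0.17  9.    9.  ]
0.25 [-0.74 -0.74 -0.74  0.    0.03  0.03  0.03 -0.75  0.2   0.19  0.19  0.16]
0.2 [-0.65 -0.74 -0.74  0.    0.01  0.08  0.08  0.    0.    0.19  0.2   0.19]
0.15 [ 0.01 -0.74 -0.74  0.01  0.01  0.12  0.21  0.21  0.21  0.22  0.19  0.2 ]
0.1 [ 0.   -0.74 -0.75  0.    0.02  0.02  0.21  0.21  0.22  0.22  0.01  0.02]
0.05 [ 0.   -0.74 -0.74  0.    0.02  0.12  0.22  0.22  0.22  0.22  0.22  0.11]
-0.0 [ 0.   -0.74 -0.74  0.    0.01  0.02  0.22  0.22  0.22  0.22  0.22  0.01]
-0.05 [ 0.   -0.74  9.    0.    0.01  0.12  0.12  0.12  0.12  0.12  0.12  0.01]
-0.1 [ 0.   -0.74  9.    0.    0.01  0.01  0.01  0.01  0.01  0.01  0.12  0.01]
-0.15 [ 0.   -0.74  9.    0.    0.01  0.01  0.03  0.03  0.07  0.07  0.07  0.12]
-0.2 [-0.65 -0.74  9.    0.01  0.01  0.01  0.05  0.05  0.15  0.15  0.15  0.12]
-0.25 [-0.74 -0.74  9.    0.    0.    0.01  0.13  0.13  0.15  0.15  0.14  0.12]
-0.3 [-0.74 -0.74  9.    0.    0.01  0.01  0.12  0.12  0.15  0.15  0.15  0.12]
-0.35 [-0.74 -0.74  9.    0.    0.01  0.03  0.09  0.1   0.15  0.15  0.15  0.  ]
-0.4 [-0.74 -0.74  9.    0.    0.01  0.05  0.05  0.05  0.03  0.04  0.04  0.01]
div [0.13 0.15 0.15] 0.1509551182321404
cap peak 0.00033781779618763895 0.07159831555969529 0.13255613443446504
tub_a far 0.15748353499315462
```

>>> {"op": "send_rows", "data": {"plan": [[[-0.8, 1, 0], [0, 0, 0]], [[-0.8, 1, 0], [0, 0, 0]], [[-0.8, 1, 0], [0, 0, 0]], [[-0.8, 1, 0], [0, 0, 0]], [[-0.8, 1, 0], [0, 0, 0]], [[-0.8, 1, 0], [0, 0, 0]], [[-0.8, 1, 0], [0, 0, 0]], [[-0.8, 1, 0], [0, 0, 0]], [[-0.8, 1, 0], [0, 0, 0]], [[-0.8, 1, 0], [0, 0, 0]]]}}

```text
time: 2.6
tool_pos: [0.3496, 0.2588, 0.3764]
tool_rot: [-3.141, 0.0, 1.373]
contact_force: [0.4, 0.6, 1.4]
opening: 0.0005
grip_force: 0.0
```

>>> {"op": "send_rows", "data": {"plan": [[[-1, 0.8, 0], [0, 0, 0]], [[-1, 0.8, 0], [0, 0, 0]], [[-1, 0.8, 0], [0, 0, 0]], [[-1, 0.8, 0], [0, 0, 0]], [[-1, 0.8, 0], [0, 0, 0]], [[-1, 0.8, 0], [0, 0, 0]], [[-1, 0.8, 0], [0, 0, 0]], [[-1, 0.8, 0], [0, 0, 0]], [[-1, 0.8, 0], [0, 0, 0]], [[-1, 0.8, 0], [0, 0, 0]]]}}

```text
time: 3.85
tool_pos: [0.4962, -0.0258, 0.3763]
tool_rot: [-3.141, -0.0, 1.372]
contact_force: [0.6, 0.7, 0.3]
opening: 0.0004
grip_force: 0.0
```

>>> {"op": "send_rows", "data": {"plan": [[[-0.96, 0.22, 0.3], [0, 0, 0]], [[-0.96, 0.22, 0.3], [0, 0, 0]], [[-0.96, 0.22, 0.3], [0, 0, 0]], [[-0.96, 0.22, 0.3], [0, 0, 0]], [[-0.96, 0.22, 0.3], [0, 0, 0]], [[-0.96, 0.22, 0.3], [0, 0, 0]], [[-0.96, 0.22, 0.3], [0, 0, 0]], [[0, 0, 1], [0, 0, 0]], [[0, 0, 1], [0, 0, 0]], [[0, 0, 1], [0, 0, 0]]]}}

```text
time: 5.1
tool_pos: [0.5004, -0.197, 0.248]
tool_rot: [-3.141, -0.0, 1.372]
contact_force: [0.8, 0.5, -0.3]
opening: 0.0005
grip_force: 0.0
```

>>> {"op": "send_rows", "data": {"plan": [[[0, 0, 1], [0, 0, 0]], [[0, 0, 1], [0, 0, 0]], [[0, 0, 1], [0, 0, 0]], [[0, 0, 1], [0, 0, 0]], [[0, 0, 0.6], [0, 0, 0]], [[0, 0, 0.6], [0, 0, 0]], [[0, 0, 0.6], [0, 0, 0]], [[0, 0, 0.4], [0, 0, 0]], [[0, 0, 0.2], [0, 0, 0]], [[0, 0, 0], [0, 0, 0]]]}}

```text
time: 6.35
tool_pos: [0.5007, -0.1971, 0.0891]
tool_rot: [-3.141, -0.0, 1.373]
contact_force: [-0.1, -0.5, 0.8]
opening: 0.0001
grip_force: 0.0
```

```bash
python3 - <<'E'
from h import *
a,_=read_camera("top");b,_=read_camera("side")
cv2.imwrite("pics/p1.png",np.hstack([cv2.resize(a[180:290,160:360],(400,220)),cv2.resize(b[150:320,140:340],(400,340))[:220]]) if 0 else np.vstack([cv2.resize(a[150:290,130:380],(750,420))[:300],cv2.resize(b[170:270,130:380],(750,300))]))
print(robot.observe()["tool_pos"])
E
```

```text
[ 0.50095386 -0.19720911  0.08959476]
```

View pics/p1.png

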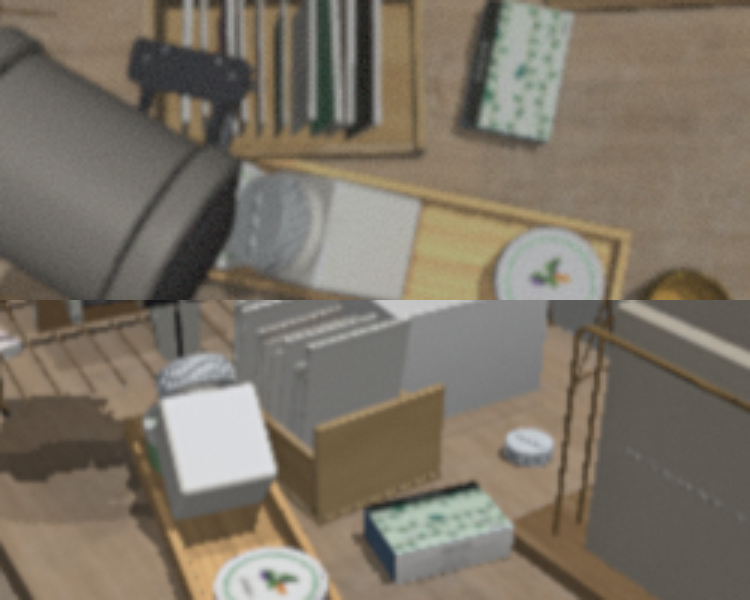

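The arm stands just behind the cap with no contact, and the jar is still leaning. Now I'll push slowly along lane -y.

>>> {"op": "send_rows", "data": {"plan": [[[-0.3, 0, 0], [0, 0, 0]], [[-0.3, 0, 0], [0, 0, 0]], [[-0.2, 0, 0], [0, 0, 0]], [[-0.2, 0, 0], [0, 0, 0]], [[-0.2, 0, 0], [0, 0, 0]], [[-0.2, 0, 0], [0, 0, 0]], [[-0.2, 0, 0], [0, 0, 0]], [[-0.2, 0, 0], [0, 0, 0]], [[-0.2, 0, 0], [0, 0, 0]], [[0, 0, 0], [0, 0, 0]]]}}

```text
time: 7.7
tool_pos: [0.4935, -0.2412, 0.0951]
tool_rot: [3.136, -0.007, 1.372]
contact_force: [-1.3, 30.8, 46.8]
opening: 0.0004
grip_force: 27.1
```

```bash
cat >> h.py <<'E'
LX=np.array([.98,-.199]);LY=np.array([.199,.98]);LC=np.array([.473,-.3365])
def prof():
    for n in("top","side"):
        a,d=read_camera(n);C=cloud(n,d);r=C[...,:2]-LC;lx=r@LX;ly=r@LY
        print(n,[(round(float(y),3),round(float(np.median(C[...,2][m])),3)) for y in np.arange(-.1,.13,.01) if (m:=(abs(lx)<.025)&(abs(ly-y)<.005)&(d>0)&(C[...,2]<.14)).sum()>5])
    s=robot.observe();print(s["time"],s["tool_pos"],s["contact_force"])
E
python3 -c "from h import *;prof()"
```

```text
top [(-0.1, 0.047), (-0.09, 0.047), (-0.08, 0.01), (-0.07, 0.005), (-0.06, 0.006), (-0.05, 0.006), (-0.04, 0.006), (-0.03, 0.006), (-0.02, 0.062), (-0.01, 0.073), (-0.0, 0.085), (0.01, 0.098), (0.02, 0.109), (0.03, 0.111), (0.04, 0.109)]
side [(-0.1, 0.045), (-0.09, 0.045), (-0.08, 0.045), (-0.04, 0.004), (-0.03, 0.052), (-0.02, 0.059), (-0.01, 0.071), (-0.0, 0.083), (0.01, 0.095), (0.02, 0.106), (0.03, 0.005), (0.04, 0.121), (0.05, 0.124), (0.06, 0.119), (0.07, 0.091), (0.08, 0.131), (0.09, 0.125), (0.1, 0.132)]
7.8 [ 0.49353646 -0.24104495  0.09504706] [-1.92929069 30.65830621 46.2266541 ]
```

The jar slid about 10 mm instead of rolling, because the push landed on the cap face. I'll back off and push again with the tool tilted 30°, so that it lifts under the cap's lower corner.

>>> {"op": "send_rows", "data": {"plan": [[[0.6, 0, 0], [0, 0, 0]], [[0.8, 0, 0], [0, 0, 0]], [[0.8, 0, -0.5], [0, 0, 0]], [[0, 0, -1], [0, 0, 0]], [[0, 0, -1], [0, 0, 0]], [[0, 0, -1], [0, 0, 0.1]], [[0, 0, -1], [0, 0, 0.1]], [[0, 0, 0], [0, 0, 0.1]], [[0, 0, 0], [0, 0, 0.1]], [[0, 0, 0], [0, 0, 0.1]]]}}

```text
time: 9.05
tool_pos: [0.5017, -0.1918, 0.2021]
tool_rot: [3.141, 0.0, 0.582]
contact_force: [0.9, -0.1, 1.2]
opening: 0.0004
grip_force: 0.0
```

>>> {"op": "send_rows", "data": {"plan": [[[0, 0, 0], [0, 0, 0.1]], [[0, 0, 0], [0, 0, 0.1]], [[0, 0, 0], [0, 0, 0.1]], [[0, 0, 0], [0, 0, 0.1]], [[0, 0, 0], [0, 0, 0.1]], [[0, 0, 0], [-0.0833, 0, 0]], [[0, 0, 0], [-0.0833, 0, 0]], [[0, 0, 0], [-0.0833, 0, 0]], [[0, 0, 0], [-0.0833, 0, 0]], [[0, 0, 0], [0, 0, 0]]]}}

```text
time: 10.3
tool_pos: [0.5018, -0.1901, 0.2009]
tool_rot: [2.619, 0.002, -0.195]
contact_force: [-0.2, -0.2, 0.1]
opening: 0.0005
grip_force: 0.0
```

```bash
python3 - <<'E'
from h import *
prof()
from scipy.spatial.transform import Rotation as R
s=robot.observe();print(s["tool_rot"],s["qpos"])
M=R.from_euler("xyz",s["tool_rot"]).as_matrix();print(M.round(3))
r=s["tool_pos"][:2]-LC;print("lane",r@LX,r@LY)
for ly,z in((.150,.066),(.135,.066)):
    t=np.r_[LC+LX*.002+LY*ly,z]; print(M.T@(t-s["tool_pos"])/.025)
E
```

```text
top [(-0.1, 0.047), (-0.09, 0.047), (-0.08, 0.009), (-0.07, 0.006), (-0.06, 0.006), (-0.05, 0.006), (-0.04, 0.006), (-0.03, 0.006), (-0.02, 0.006), (-0.01, 0.07), (-0.0, 0.078), (0.01, 0.087), (0.02, 0.095), (0.03, 0.103), (0.04, 0.112), (0.05, 0.109), (0.06, 0.113), (0.07, 0.124), (0.08, 0.122), (0.09, 0.111), (0.1, 0.099), (0.11, 0.089), (0.12, 0.047)]
side [(-0.1, 0.045), (-0.09, 0.045), (-0.08, 0.045), (-0.04, 0.004), (-0.03, 0.004), (-0.02, 0.058), (-0.01, 0.065), (-0.0, 0.074), (0.01, 0.083), (0.02, 0.091), (0.03, 0.102), (0.04, 0.109), (0.05, 0.107), (0.06, 0.115), (0.07, 0.119), (0.08, 0.095)]
10.4 [ 0.50193862 -0.19180818  0.2018746 ] [ 0.64338995 -0.51231176  0.57493359]
[ 2.62047737e+00 -5.92151397e-05 -1.97673763e-01] [-0.21192226  0.42174514  1.59913218 -0.56932481  1.1769679   1.79519246]
[[ 0.981 -0.17  -0.098]
 [-0.196 -0.85  -0.488]
 [ 0.     0.498 -0.867]]
lane -0.0004338287074455379 0.14755676827997616
[ 0.09729132 -2.79033431  4.66504575]
[ 0.0956932  -2.26997716  4.96375338]
```

```bash
python3 - <<'E'
from h import *
from scipy.spatial.transform import Rotation as R
for n in("top","side"):
    d=np.load(f"pics/{n}0.npz")["d"];P=cloud(n,d)[d>0]
    for x in np.arange(.4,.66,.04):
        m=(abs(P[:,0]-x)<.02)&(P[:,2]>.05)&(P[:,2]<.2)&(P[:,1]>-.13)&(P[:,1]<-.02)
        if m.sum(): print(n,round(x,2),m.sum(),np.percentile(P[m,1],[2,50]),np.percentile(P[m,2],[5,95]))
s=robot.observe()
M=R.from_euler("xyz",s["tool_rot"]).as_matrix()
t=np.r_[LC+LX*.002+LY*.140,.066]; print(M.T@(t-s["tool_pos"])/.025)
for z in(47,):
  for sx in(-37,37): print("body corner",t+M@np.array([sx,-95,-66])/1000)
E
```

```text
top 0.4 75 [-0.05565146 -0.0520808 ] [0.0640378  0.12265767]
top 0.44 62 [-0.05930347 -0.05554967] [0.11789319 0.12281971]
top 0.48 59 [-0.06100796 -0.05816231] [0.11699078 0.12266762]
top 0.52 57 [-0.06454257 -0.0613507 ] [0.11749099 0.1227762 ]
top 0.56 58 [-0.06724292 -0.06398816] [0.11717368 0.1223817 ]
top 0.6 58 [-0.06933605 -0.06646637] [0.11818048 0.12243747]
top 0.64 54 [-0.07225346 -0.06967078] [0.11672914 0.12243554]
side 0.4 77 [-0.06000878 -0.05356664] [0.05645921 0.11779789]
side 0.44 30 [-0.0633913  -0.05907467] [0.11384617 0.11866851]
side 0.48 29 [-0.06381903 -0.0609602 ] [0.11326208 0.11804514]
side 0.52 29 [-0.0679724  -0.06392077] [0.11372506 0.11847385]
side 0.56 26 [-0.06901878 -0.06668697] [0.11303978 0.11853149]
side 0.6 26 [-0.07295462 -0.06970846] [0.11329158 0.11826866]
side 0.64 25 [-0.07552455 -0.0724199 ] [0.11312383 0.11807771]
[ 0.09622591 -2.44342954  4.86418417]
body corner [ 0.4891734  -0.07942775  0.07594173]
body corner [ 0.56173233 -0.09396053  0.07594612]
```

>>> {"op": "send_rows", "data": {"plan": [[[0, 0, 0], [0.111, 0, 0]], [[0.0125, -0.2125, 0.667], [0, 0, 0]], [[0.0125, -0.2125, 0.667], [0, 0, 0]], [[0.0125, -0.2125, 0.667], [0, 0, 0]], [[0.0125, -0.2125, 0.667], [0, 0, 0]], [[0.0125, -0.2125, 0.667], [0, 0, 0]], [[0.0125, -0.2125, 0.667], [0, 0, 0]], [[0.0125, -0.2125, 0.667], [0, 0, 0]], [[0.0125, -0.2125, 0.667], [0, 0, 0]], [[0, 0, 0], [0, 0, 0]]]}}

```text
time: 11.65
tool_pos: [0.5021, -0.198, 0.0602]
tool_rot: [2.793, 0.003, -0.198]
contact_force: [0.3, -0.1, -0.9]
opening: 0.0005
grip_force: 0.0
```

>>> {"op": "send_rows", "data": {"plan": [[[0, 0.24, 0.04], [0, 0, 0]], [[0, 0.24, 0.04], [0, 0, 0]], [[0, 0.2, 0.03], [0, 0, 0]], [[0, 0.2, 0.03], [0, 0, 0]], [[0, 0.2, 0.03], [0, 0, 0]], [[0, 0.2, 0.03], [0, 0, 0]], [[0, 0.2, 0.03], [0, 0, 0]], [[0, 0.2, 0.03], [0, 0, 0]], [[0, 0.2, 0.03], [0, 0, 0]], [[0, 0, 0], [0, 0, 0]]]}}

```text
time: 12.9
tool_pos: [0.4966, -0.243, 0.0751]
tool_rot: [2.793, -0.008, -0.197]
contact_force: [0.2, 18.8, 27.0]
opening: 0.0006
grip_force: 14.2
```

```bash
python3 -c "from h import *;prof()"
```

```text
top [(-0.1, 0.047), (-0.09, 0.047), (-0.08, 0.008), (-0.07, 0.006), (-0.06, 0.006), (-0.05, 0.005), (-0.04, 0.006), (-0.03, 0.057), (-0.02, 0.068), (-0.01, 0.081), (-0.0, 0.094), (0.01, 0.106), (0.02, 0.112), (0.03, 0.11), (0.04, 0.127), (0.08, 0.098), (0.09, 0.098), (0.1, 0.047)]
side [(-0.1, 0.045), (-0.09, 0.045), (-0.08, 0.046), (-0.04, 0.004), (-0.03, 0.055), (-0.02, 0.067), (-0.01, 0.079), (-0.0, 0.092), (0.01, 0.104), (0.02, 0.005), (0.03, 0.12), (0.04, 0.123), (0.05, 0.125), (0.06, 0.091), (0.09, 0.119), (0.1, 0.127), (0.11, 0.106), (0.12, 0.108)]
13.0 [ 0.49657748 -0.24282155  0.07499524] [ 0.73423539 18.97165945 26.09952462]
```

```bash
python3 - <<'E'
from h import *
b,_=read_camera("side");cv2.imwrite("pics/p2.png",cv2.resize(b[140:300,120:320],(750,600),interpolation=2))
E
```

```text
(no output)
```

View pics/p2.png

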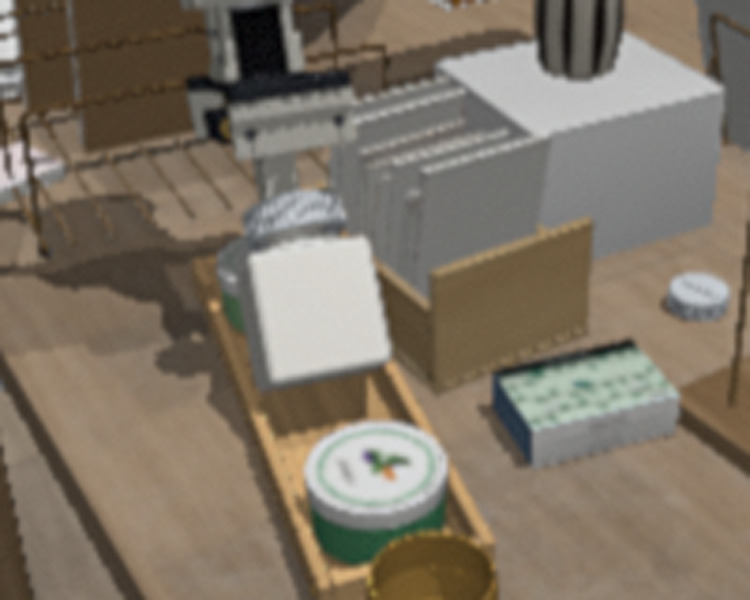

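The jar is now at about 39°, near its balance point, with the tool behind the cap at (270,180). I'll push a little further.

>>> {"op": "send_rows", "data": {"plan": [[[0, 0.15, -0.1], [0, 0, 0]], [[0, 0.15, 0], [0, 0, 0]], [[0, 0.15, 0], [0, 0, 0]], [[0, 0.15, 0], [0, 0, 0]], [[0, 0.15, 0], [0, 0, 0]], [[0, 0.15, 0], [0, 0, 0]], [[0, 0, 0], [0, 0, 0]], [[0, 0, 0], [0, 0, 0]], [[0, 0, 0], [0, 0, 0]], [[0, 0, 0], [0, 0, 0]]]}}

```text
time: 14.3
tool_pos: [0.4898, -0.2637, 0.0811]
tool_rot: [2.793, 0.0, -0.198]
contact_force: [-0.3, -0.1, 0.0]
opening: 0.0003
grip_force: 0.0
```

```bash
python3 -c "from h import *;prof()"
```

```text
top [(-0.1, 0.047), (-0.09, 0.047), (-0.08, 0.009), (-0.07, 0.006), (-0.06, 0.005), (-0.05, 0.009), (-0.04, 0.086), (-0.03, 0.118), (-0.02, 0.118), (-0.01, 0.119), (-0.0, 0.118), (0.01, 0.118), (0.02, 0.117), (0.06, 0.008), (0.07, 0.007), (0.08, 0.006)]
side [(-0.1, 0.045), (-0.09, 0.046), (-0.08, 0.046), (-0.05, 0.053), (-0.04, 0.1), (-0.03, 0.111), (-0.02, 0.116), (-0.01, 0.117), (-0.0, 0.116), (0.01, 0.116), (0.02, 0.116), (0.06, 0.101), (0.07, 0.121), (0.08, 0.111), (0.09, 0.098), (0.1, 0.046), (0.11, 0.045), (0.12, 0.046)]
14.4 [ 0.48981983 -0.26376759  0.08109709] [ 0.50625816 -0.86649653 -0.63825348]
```

Jar is upright (cap top at z ≈ 0.117). I'll retreat, level the tool, open, and look.

>>> {"op": "send_rows", "data": {"plan": [[[0, 0, -1], [0, 0, 0]], [[0, 0, -1], [0, 0, 0]], [[0, 0, -1], [0, 0, 0]], [[0, 0, -1], [0, 0, 0]], [[0, 0, -1], [0.05, 0, 0]], [[0, 0, 0], [0.086, 0, 0]], [[0, 0, 0], [0.086, 0, 0]], [[0, 0, 0], [0, 0, 0]], [[0, 0, 0], [0, 0, 0]], [[0, 0, 0], [0, 0, 0]]], "gripper": 1}}

```text
time: 15.65
tool_pos: [0.4983, -0.221, 0.1984]
tool_rot: [3.14, 0.001, -0.197]
contact_force: [0.5, 0.3, 0.4]
opening: 0.0913
grip_force: 0.0
```

```bash
python3 - <<'E'
from h import *
import numpy as np
ims=[]
for n in("top","side"):
    a,d=read_camera(n);C=cloud(n,d);r=C[...,:2]-LC;lx=r@LX;ly=r@LY;z=C[...,2]
    m=(abs(z-.117)<.008)&(abs(lx)<.045)&(abs(ly+.005)<.06)&(d>0)
    (u,v),rad=cv2.minEnclosingCircle(np.argwhere(m)[:,::-1].astype(np.float32)); p=ray(n,u,v,.115); print(n,m.sum(),"cap",C[m].mean(0),"circ",p,rad,(p[:2]-LC)@LX,(p[:2]-LC)@LY,"z",np.percentile(z[m],[5,50,95]))
    # jar shoulder
    m=(abs(z-.085)<.006)&(abs(lx)<.05)&(abs(ly+.005)<.06)&(d>0); print("shoulder",m.sum(),np.percentile(lx[m],[2,98]),np.percentile(ly[m],[2,98]))
    # plane-rectified view of cap top in lane frame, 4px/mm
    g=np.array([[-45,-50],[45,-50],[45,50],[-45,50]])/1000.+[0,-.005]
    src=np.float32([proj(n,np.r_[LC+LX*x+LY*y,.117]) for x,y in g])
    H=cv2.getPerspectiveTransform(src,np.float32([[0,400],[360,400],[360,0],[0,0]]))
    ims.append(cv2.warpPerspective(a,H,(360,400),flags=cv2.INTER_CUBIC))
cv2.imwrite("pics/p3.png",np.hstack(ims)); s=robot.observe(); print(s["time"],s["tool_pos"],s["tool_rot"],s["opening"])
E
```

```text
top 761 cap [ 0.47141995 -0.34528923  0.11796784] circ [ 0.47116027 -0.34510153  0.115     ] 15.76171588897705 -9.122601387817978e-05 -0.008795607182089275 z [0.11551642 0.1179468  0.1204526 ]
shoulder 568 [-0.03683219  0.03744453] [-0.04644356  0.02773461]
side 387 cap [ 0.46771763 -0.35244718  0.11525996] circ [ 0.46745897 -0.35219524  0.115     ] 14.230635643005371 -0.0023068542656707815 -0.01648399884331887 z [0.11069608 0.11573919 0.11717448]
shoulder 377 [-0.03796666  0.03413773] [-0.05022645  0.01704582]
15.75 [ 0.49839241 -0.22103404  0.19848424] [ 3.14063398e+00  3.13701594e-04 -1.96749581e-01] 0.09166337765466483
```

View pics/p3.png

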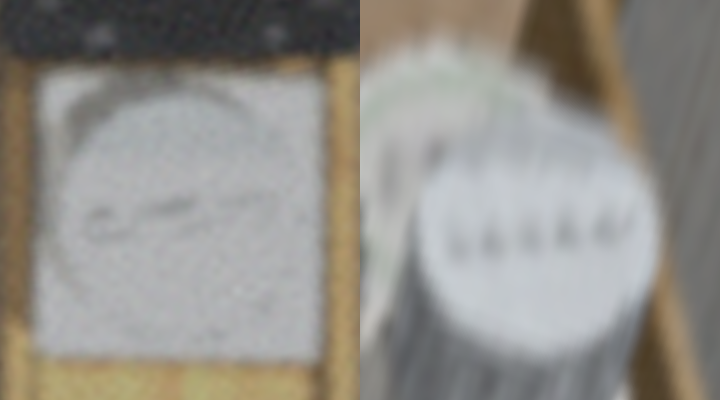

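The rectified top view (left half) shows the cap centred at about (175,212), i.e. lane (−1, −9) mm. Its bar runs (95,228)→(270,200), about 9° anticlockwise of lane x. The jar sits square between the rails.

>>> {"op": "send_rows", "data": {"plan": [[[-0.02, 0.852, 0], [0, 0, 0]], [[-0.02, 0.852, 0], [0, 0, 0]], [[-0.02, 0.852, 0], [0, 0, 0]], [[-0.02, 0.852, 0], [0, 0, 0]], [[-0.02, 0.852, 0], [0, 0, 0]], [[-0.02, 0.852, 0], [0, 0, 0]], [[0, 0, 0], [0, 0, 0.1035]], [[0, 0, 0], [0, 0, 0.1035]], [[0, 0, 0], [0, 0, 0.1035]], [[0, 0, 0], [0, 0, 0.1035]]]}}

```text
time: 17.0
tool_pos: [0.4699, -0.3474, 0.1985]
tool_rot: [3.141, -0.0, -0.854]
contact_force: [0.8, 0.9, 0.2]
opening: 0.0916
grip_force: 0.0
```

>>> {"op": "send_rows", "data": {"plan": [[[0, 0, 0], [0, 0, 0]], [[0, 0, 0.5], [0, 0, 0]], [[0, 0, 0.5], [0, 0, 0]], [[0, 0, 0.5], [0, 0, 0]], [[0, 0, 0.5], [0, 0, 0]], [[0, 0, 0.5], [0, 0, 0]], [[0, 0, 0.5], [0, 0, 0]], [[0, 0, 0], [0, 0, 0]], [[0, 0, 0], [0, 0, 0]], [[0, 0, 0], [0, 0, 0]]]}}

```text
time: 18.25
tool_pos: [0.4704, -0.3469, 0.1242]
tool_rot: [3.142, -0.001, -0.848]
contact_force: [0.1, -0.0, -0.5]
opening: 0.0917
grip_force: 0.0
```

```bash
python3 - <<'E'
from h import *
b,_=read_camera("side");cv2.imwrite("pics/p4.png",cv2.resize(b[140:300,120:320],(750,600),interpolation=2))
s=robot.observe();print(s)
for o in((0,0,.095),(0,0,.117)):
    print((proj("side",np.r_[.4701,-.3456,o[2]])-[120,140])*3.75)
print("tcp px",(proj("side",s["tool_pos"])-[120,140])*3.75)
E
```

```text
{'time': 18.3, 'qpos': array([-7.66460999e-01,  5.43906707e-01,  1.49834328e+00, -1.98917736e-04,
        1.09814124e+00,  1.65295440e+00]), 'qvel': array([-1.34022763e-03, -1.68798609e-03,  3.76366174e-03,  5.01463124e-04,
        2.15468312e-04, -1.04392093e-06]), 'joint_efforts': array([-5.32703605e-03, -5.09806645e+01, -2.22777557e+01,  2.56974745e-02,
       -8.86146538e-02, -1.81228534e-04]), 'tool_pos': array([ 0.47033462, -0.34687159,  0.12413662]), 'tool_rot': array([ 3.14151463e+00, -1.21191226e-03, -8.48528575e-01]), 'contact_force': array([0.162949  , 0.7461235 , 0.13654492]), 'torque': array([-0.0109503 ,  0.16755094, -0.04386621]), 'grip_force': 0.0, 'opening': 0.09142613192410175}
[316.20731843 288.8996517 ]
[314.15878213 257.15315077]
tcp px [314.82084149 247.50078931]
```

View pics/p4.png

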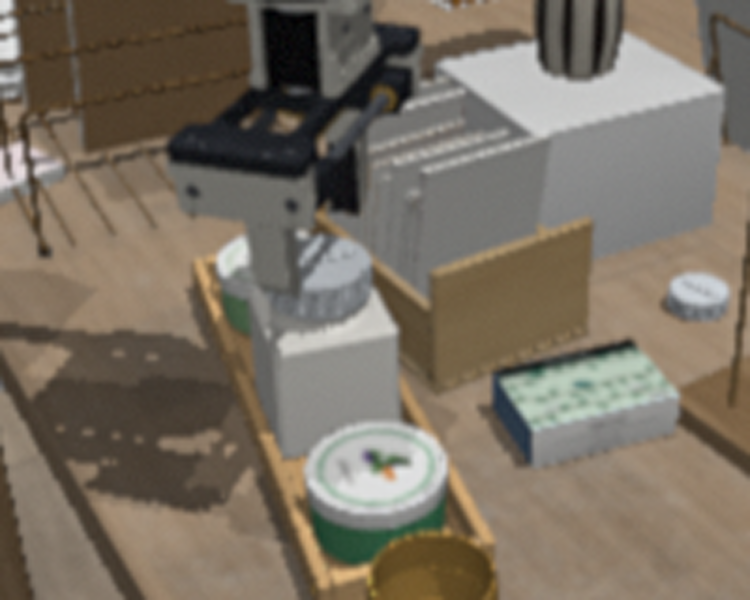

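```bash
python3 - <<'E'
from h import *
t=np.array([.4703,-.3469,.1241]);ty=np.array([-.75,-.66,0]);tx=np.array([.66,-.75,0])
for a in(.046,.065):
  for b in(-.0095,.0095): print(a,b,(proj("side",t+a*ty+b*tx)-[120,140])*3.75)
for a in (-.031,.031):
  print("cap x-extent",(proj("side",t*[1,1,0]+[0,0,.117]+a*np.array([.83,-.55,0]))-[120,140])*3.75)
E
```

```text
0.046 -0.0095 [267.54820525 285.26015888]
0.046 0.0095 [299.21525215 290.4104611 ]
0.065 -0.0095 [253.31741261 302.98138856]
0.065 0.0095 [285.57674552 308.34369418]
cap x-extent [262.84720496 257.3800478 ]
cap x-extent [368.07656917 258.66767208]
```

The near fingertip at (299,290) matches its projection, and the cap at x 272–372 is within about 3 mm of the expected place. I'll descend and grip.

>>> {"op": "send_rows", "data": {"plan": [[[0.07, 0, 0.3], [0, 0, 0]], [[0, 0, 0.3], [0, 0, 0]], [[0, 0, 0.3], [0, 0, 0]], [[0, 0, 0.25], [0, 0, 0]], [[0, 0, 0.12], [0, 0, 0]], [[0, 0, 0], [0, 0, 0]], [[0, 0, 0], [0, 0, 0]], [[0, 0, 0], [0, 0, 0]], [[0, 0, 0], [0, 0, 0]], [[0, 0, 0], [0, 0, 0]]]}}

```text
time: 19.55
tool_pos: [0.4713, -0.348, 0.0919]
tool_rot: [3.141, -0.0, -0.849]
contact_force: [0.2, -0.0, 0.3]
opening: 0.0917
grip_force: 0.0
```

>>> {"op": "send_rows", "data": {"plan": [[[0, 0, 0], [0, 0, 0]], [[0, 0, 0], [0, 0, 0]], [[0, 0, 0], [0, 0, 0]], [[0, 0, 0], [0, 0, 0]], [[0, 0, 0], [0, 0, 0]], [[0, 0, 0], [0, 0, 0]], [[0, 0, 0], [0, 0, 0]], [[0, 0, 0], [0, 0, 0]], [[0, 0, 0], [0, 0, 0]], [[0, 0, 0], [0, 0, 0]]], "gripper": -0.2, "force": 50}}

```text
time: 20.8
tool_pos: [0.4714, -0.3479, 0.0919]
tool_rot: [3.142, -0.0, -0.849]
contact_force: [1.6, 0.4, -0.0]
opening: 0.0616
grip_force: 50.0
```

>>> {"op": "send_rows", "data": {"plan": [[[0, 0, 0], [0, 0, -0.055]], [[0, 0, 0], [0, 0, -0.055]], [[0, 0, 0], [0, 0, -0.055]], [[0, 0, 0], [0, 0, -0.055]], [[0, 0, 0], [0, 0, -0.055]], [[0, 0, 0], [0, 0, -0.055]], [[0, 0, 0], [0, 0, -0.055]], [[0, 0, 0], [0, 0, -0.055]], [[0, 0, 0], [0, 0, -0.055]], [[0, 0, 0], [0, 0, -0.055]]]}}

```text
time: 22.05
tool_pos: [0.4711, -0.3481, 0.0918]
tool_rot: [3.141, 0.0, 0.018]
contact_force: [1.0, 1.0, 0.5]
opening: 0.0609
grip_force: 50.0
```

```bash
python3 - <<'E'
from h import *
s=robot.observe();print(s["torque"],s["contact_force"],s["tool_rot"],s["grip_force"],s["opening"])
E
```

```text
[ 0.01491221 -0.0807167  -0.22428382] [0.97648115 1.02996202 0.51155687] [3.14125564e+00 1.21628144e-04 1.76923659e-02] 49.999211970716715 0.06087651381146301
```

>>> {"op": "send_rows", "data": {"plan": [[[0, 0, 0], [0, 0, -0.02]], [[0, 0, 0], [0, 0, -0.02]], [[0, 0, 0], [0, 0, -0.02]], [[0, 0, 0], [0, 0, -0.02]], [[0, 0, 0], [0, 0, -0.02]], [[0, 0, 0], [0, 0, -0.02]], [[0, 0, 0], [0, 0, -0.02]], [[0, 0, 0], [0, 0, -0.02]], [[0, 0, 0], [0, 0, -0.02]], [[0, 0, 0], [0, 0, 0]]]}}

```text
time: 23.3
tool_pos: [0.4713, -0.3481, 0.092]
tool_rot: [3.141, 0.0, 0.299]
contact_force: [1.2, -0.8, 1.0]
opening: 0.0612
grip_force: 50.0
```

```bash
python3 - <<'E'
from h import *
s=robot.observe();print(s["torque"],s["contact_force"],s["tool_rot"],s["tool_pos"],s["opening"])
E
```

```text
[-0.22921546  0.10579609 -0.03483428] [ 1.16755629 -0.8445491   1.03735265] [3.14093208e+00 5.97985075e-05 2.98890684e-01] [ 0.47131286 -0.34812378  0.09204568] 0.06119203697041617
```

>>> {"op": "send_rows", "data": {"plan": [[[0, 0, 0], [0, 0, -0.02]], [[0, 0, 0], [0, 0, -0.02]], [[0, 0, 0], [0, 0, -0.02]], [[0, 0, 0], [0, 0, 0]], [[0, 0, 0], [0, 0, 0]], [[0, 0, 0], [0, 0, 0]], [[0, 0, 0], [0, 0, 0]], [[0, 0, 0], [0, 0, 0]], [[0, 0, 0], [0, 0, 0]], [[0, 0, 0], [0, 0, 0]]]}}

```text
time: 24.55
tool_pos: [0.4717, -0.3486, 0.0923]
tool_rot: [3.14, -0.0, 0.392]
contact_force: [2.2, -3.7, 5.5]
opening: 0.0613
grip_force: 50.0
```

```bash
python3 - <<'E'
from h import *
s=robot.observe();print(s["torque"],s["contact_force"],s["tool_rot"],s["tool_pos"],s["opening"])
b,_=read_camera("side");cv2.imwrite("pics/p5.png",cv2.resize(b[140:300,120:320],(750,600),interpolation=2))
E
```

```text
[-0.696316   -0.13255782 -0.02637224] [ 2.16578238 -3.73092397  5.50756166] [ 3.13955524e+00 -4.95192618e-04  3.92280558e-01] [ 0.47173898 -0.34859756  0.09233373] 0.061321345602122275
```

View pics/p5.png

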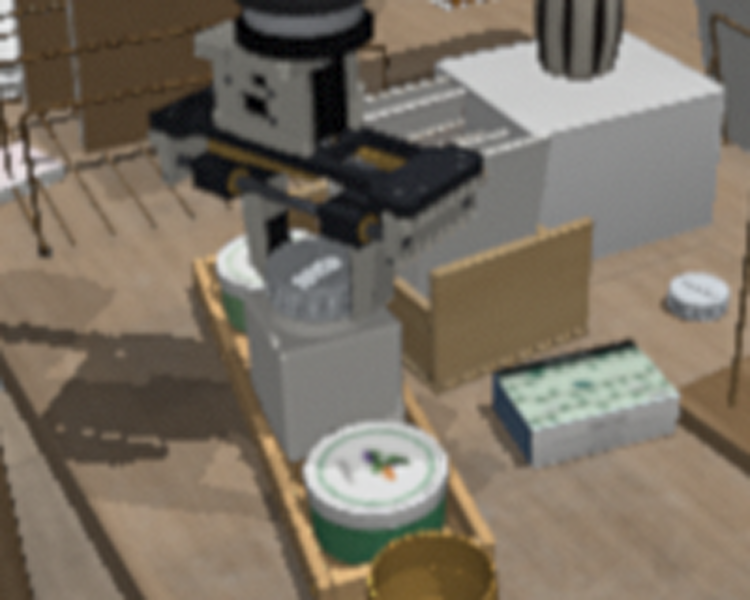

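```bash
python3 - <<'E'
from h import *
f=lambda u,v:ray("side",u/3.75+120,v/3.75+140,.119)[:2]
for p,q in(((298,288),(340,257)),((303,280),(335,258))):
    e=f(*q)-f(*p); print(np.degrees(np.arctan2(e@LY,e@LX)),np.linalg.norm(e))
ims=[]
a,d=read_camera("side")
g=np.array([[-45,-50],[45,-50],[45,50],[-45,50]])/1000.+[0,-.010]
src=np.float32([proj("side",np.r_[LC+LX*x+LY*y,.119]) for x,y in g])
H=cv2.getPerspectiveTransform(src,np.float32([[0,600],[540,600],[540,0],[0,0]]))
cv2.imwrite("pics/p6.png",cv2.warpPerspective(a,H,(540,600),flags=cv2.INTER_CUBIC))
E
```

```text
37.91464986726791 0.03980020318299431
35.91983842359467 0.029117329466027197
```

View pics/p6.png

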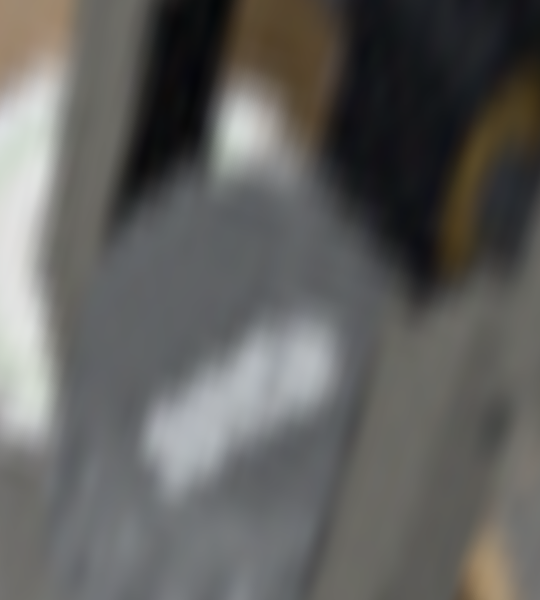

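>>> {"op": "send_rows", "data": {"plan": [[[0, 0, 0], [0, 0, -0.02]], [[0, 0, 0], [0, 0, -0.02]], [[0, 0, 0], [0, 0, -0.02]], [[0, 0, 0], [0, 0, 0]], [[0, 0, 0], [0, 0, 0]], [[0, 0, -0.04], [0, 0, 0]], [[0, 0, -0.04], [0, 0, 0]], [[0, 0, -0.04], [0, 0, 0]], [[0, 0, 0], [0, 0, 0]], [[0, 0, 0], [0, 0, 0]]]}}

```text
time: 25.9
tool_pos: [0.4709, -0.3474, 0.0946]
tool_rot: [-3.14, 0.0, 0.487]
contact_force: [0.3, 0.1, 3.6]
opening: 0.0615
grip_force: 50.0
```

```bash
python3 - <<'E'
from h import *
s=robot.observe();print(s["torque"],s["contact_force"],s["tool_rot"],s["tool_pos"],s["opening"])
E
```

```text
[0.02046796 0.13250572 0.05190748] [0.33687406 0.13978686 3.55669602] [-3.14033210e+00  4.17285526e-04  4.86686198e-01] [ 0.47092916 -0.34744096  0.09458152] 0.06153547384498815
```

The upward force of 3.6 N after a 3 mm lift means the seal is pushing and the cap is free. Lifting on.

>>> {"op": "send_rows", "data": {"plan": [[[0, 0, -0.06], [0, 0, 0]], [[0, 0, -0.06], [0, 0, 0]], [[0, 0, -0.06], [0, 0, 0]], [[0, 0, -0.06], [0, 0, 0]], [[0, 0, -0.06], [0, 0, 0]], [[0, 0, -0.06], [0, 0, 0]], [[0, 0, -0.06], [0, 0, 0]], [[0, 0, -0.06], [0, 0, 0]], [[0, 0, 0], [0, 0, 0]], [[0, 0, 0], [0, 0, 0]]]}}

```text
time: 27.15
tool_pos: [0.4712, -0.348, 0.1068]
tool_rot: [3.141, 0.0, 0.487]
contact_force: [-0.2, -0.1, -0.2]
opening: 0.0614
grip_force: 50.0
```

```bash
python3 - <<'E'
from h import *
s=robot.observe();print(s["torque"],s["contact_force"],s["tool_pos"],s["grip_force"])
prof()
E
```

```text
[-0.05444998  0.14734783 -0.03894345] [-0.1837567  -0.13123555 -0.17391216] [ 0.47124833 -0.34796625  0.10682355] 49.99985111877322
top [(0.1, 0.047), (0.11, 0.047), (0.12, 0.048)]
side [(-0.1, 0.045), (-0.09, 0.045), (-0.08, 0.046), (-0.06, 0.133), (-0.05, 0.058), (-0.04, 0.116), (-0.03, 0.095), (-0.02, 0.13), (-0.01, 0.131), (-0.0, 0.131), (0.01, 0.131), (0.02, 0.131), (0.09, 0.046), (0.1, 0.045), (0.11, 0.045), (0.12, 0.045)]
27.25 [ 0.47124313 -0.34791865  0.10676628] [-0.43434519 -0.06050794 -0.57743465]
```

>>> {"op": "send_rows", "data": {"plan": [[[0, 0, -0.1], [0, 0, 0]], [[0, 0, -0.1], [0, 0, 0]], [[0, 0, -0.1], [0, 0, 0]], [[0, 0, -0.1], [0, 0, 0]], [[0, 0, -0.1], [0, 0, 0]], [[0, 0, -0.1], [0, 0, 0]], [[0, 0, -0.1], [0, 0, 0]], [[0, 0, 0], [0, 0, 0]], [[0, 0, 0], [0, 0, 0]], [[0, 0, 0], [0, 0, 0]]]}}

```text
time: 28.5
tool_pos: [0.4712, -0.3479, 0.1242]
tool_rot: [-3.142, 0.0, 0.487]
contact_force: [0.7, -0.4, -0.3]
opening: 0.0612
grip_force: 50.0
```

```bash
python3 - <<'E'
from h import *
b,_=read_camera("side");cv2.imwrite("pics/p7.png",cv2.resize(b[140:300,120:320],(750,600),interpolation=2))
s=robot.observe();print(s["torque"],s["contact_force"],s["tool_pos"],s["grip_force"])
E
```

```text
[-0.13215438  0.12907205  0.01507826] [-0.52941178 -0.46282375 -0.30081538] [ 0.47122484 -0.34793714  0.12425083] 49.999733213335276
```

View pics/p7.png

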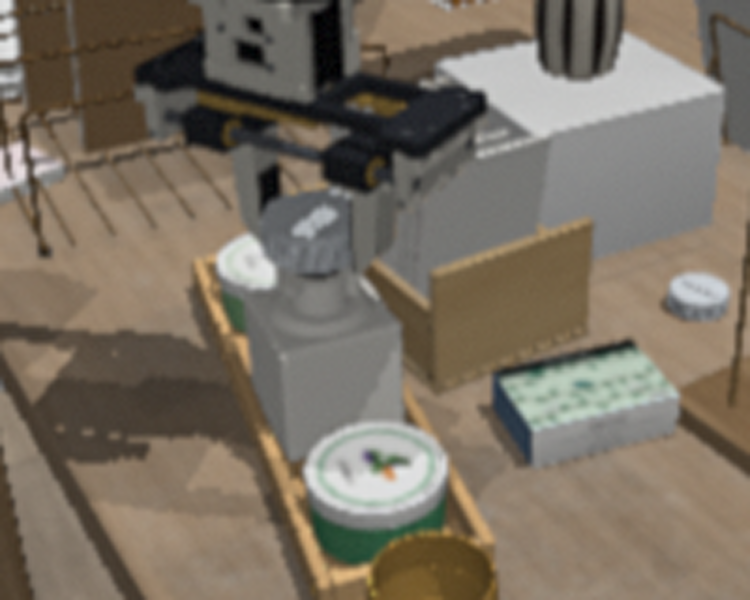

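The cap at (310,235) is held level above the bare neck at (325,290). The jar stands square in the lane, and tub_b, the deck and the cup haven't moved. Handing in.

```bash
python3 -c "from h import *;print(robot.hand_in())"
```

```text
the job is handed in; nothing more can be done
None
```

The job is handed in: the jar stands upright in the lane, and the freed cap is held level about 32 mm above its seat, with nothing else seen to have moved; the hand-in returned no verdict.

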